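# Peel the laid-up tray off a stuck stack and hold it out

### The job

The laid-up set-up tray has clicked fast into the stack of trays it is nested in. Take it by the upright grip tab on its corner, peel that corner up first while the opposite corner still rests on the stack, then lift the tray off and hold it out level, at least a hand's breadth (10 cm) above the worktop, over the middle of the steel tray with the swabs, so that a colleague can take it. The mirror and the tweezers must stay lying in it, everything else stays where it is, and you finish while still holding the tray: do not put it down.

Things in the scene. Friction and masses are not known exactly. Their poses are not given: they have to be found in the camera images.
- tray_stack: three nested grey trays in a low steel stand fixed to the worktop, 146 (x) x 206 mm (y). Origin: underside centre; z up. Its top rim is at 43 mm. The set-up tray sits on it, same axes, origin 27 mm higher. Two slots in each long wall (at y = +-55 mm) hold beads of the tray above; each lets go at about 5 N, after 2 to 3 mm of lift there, so peeling from one corner frees them in turn
- setup_tray: loose top tray, shaped like the others: grey plastic, open on top, 146 mm (its x) by 202 mm (its y) over the rim, 24 mm deep, about 0.085 kg, rim 9 mm wide with a band 8 mm high, corners rounded to 27 mm. Origin: underside of its floor, centre; z up out of its open side; floor 2 mm thick
- grip_tab (a point): middle of the upright grip tab, the only one, at (-62, 90, 36) mm in the set-up tray's frame and axes: a flat fin across the corner, 10 mm thick, 30 mm wide, 22 mm above the rim (24 to 46 mm above the tray's underside). Its thin direction is (-1, 1, 0) in the tray's axes: one finger goes outside the corner, the other inside the tray
- far_corner (a point): the corner of the set-up tray diagonally opposite the tab, underside of the rim: at (65, -93, 16) mm in the tray's frame; it rests on the stack 43 mm above the worktop at the start
- mirror: dental mirror, 158 mm long along its y, 0.022 kg, lying loose in the set-up tray. Origin: middle of its length, underside
- tweezers: dental tweezers, 154 mm long along its y, 0.02 kg, lying loose in the set-up tray. Origin: middle of its length, underside
- steel_tray: open perforated stainless steel tray on the thin desk pad at the right, 175 mm (its x) by 275 mm (its y), 24 mm high. Origin: centre of its underside
- swabs: pile of folded gauze swabs lying in the steel tray, 130 x 180 x 30 mm, top about 35 mm above the worktop. Origin: centre of its underside
- timer: bystander: square white timer, 66 x 66 x 19 mm, lying behind the stack. Origin: underside centre
- vial: bystander: small vial, 12 mm thick, 50 mm long, lying beside the stack, towards the pile of pouches. Origin: underside centre
- tape_roll: bystander: roll of tape, 65 mm across, 19 mm high, to the left of the stack. Origin: underside centre
- handpiece: bystander: turbine handpiece, 132 mm long, 20 mm high, to the left of the stack. Origin: underside centre
- kidney_dish: bystander: kidney dish, 82 x 175 x 35 mm, on the left. Origin: underside centre

How it is judged (in metres and radians):
On the way:
1. the tab's corner of the set-up tray is lifted 12 mm or more by the fingers while the opposite corner still rests on the stack (raised by less than 4 mm) (z of grip_tab in the frame of tray_stack above 0.075 m and z of far_corner in the frame of tray_stack below 0.047 m and contact force between the fingers and setup_tray above 1 N), for 0.1 s.
At the end, for the whole second after the job is handed in: The fingers hold the set-up tray still, underside over 100 mm above the worktop, level within 15 degrees, its middle within 40 mm (from above) of the steel tray's middle, touching neither stack, steel tray nor swabs, mirror and tweezers lying in it (height (world z) of setup_tray above 0.1 m and angle between setup_tray's own z axis and vertical below 0.26 rad and horizontal distance between setup_tray and steel_tray below 0.04 m and contact force between the fingers and setup_tray above 1 N and contact force between setup_tray and tray_stack below 0.05 N and contact force between setup_tray and steel_tray below 0.04 N and contact force between setup_tray and swabs below 0.05 N and linear speed of setup_tray below 0.05 m/s and horizontal distance between each of mirror, tweezers and setup_tray below 0.075 m and z of mirror in the frame of setup_tray between -0.004 and 0.02 m and z of tweezers in the frame of setup_tray between -0.004 and 0.02 m); the arm keeps its last pose, push and grip.
It fails at once if a bystander, the steel tray or its swabs are pushed more than 30 mm from their place (distance of any of timer, vial, tape_roll, handpiece, kidney_dish, steel_tray, swabs from where it was at the start of the episode above 0.03 m).
It also fails if it takes over 40 s, if anything falls off the work surface, if the arm or the gripper's body presses on something with over 40 N, if the wrist force passes 120 N, or if a joint passes its speed limit or range.

### The arm

A 6-joint arm with a two-finger parallel gripper is mounted at the origin on a cart in front of the work surface, level with it; the furniture and walls round the work are solid. World frame = base frame: x ahead of the robot, y to its left, z up, the work surface at z = 0. Lengths are in mm, angles in rad, forces in N, time in s.
With the tool pointing down it reaches from about 350 to 975 mm from the base axis. Payload 7.1 kg.
Tool frame: the origin (TCP) lies between the finger pads; the fingertips stand 19 mm ahead of it and the grasp point (between the pads) is the TCP (ctrl.tcp_to_tips is the distance from the TCP to the fingertips, in mm); z points along the fingers, y is the line along which they close (so a half turn about z gives the same grasp; the last joint's range is limited). The gripper opens to 88 mm and grips with 3 to 60 N. Pads are 20 mm wide; open, the fingers measure 115 mm over their backs; the gripper's body (75 mm by 178 mm) begins 61 mm behind the grasp point.
Start: joints at [1.227, 0.423, 1.63, -0, 1.089, -0.019], TCP at [199.418, 592.315, 241.675] pointing down, gripper open.
Joint ranges: [-3, 3], [-0.9, 2.11], [0.09, 2.58], [-1.31, 4.45], [0.11, 2.69], [-2.54, 2.54]. Speed limits (rad/s): [2.39, 2.39, 3.01, 3.14, 3.14, 3.14].

### API

Orientations are given as a rotation vector (axis times angle).
In Python, from workcell import status, optics, ctrl gives the robot as it stands. The module is installed in compiled form; this text tells all that it offers.
- The arm moves only by the shell command python3 -m inch 'ROWS'. ROWS is JSON, a list that holds one entry, the list of rows, each a list of 7 numbers: the shift along the tool's x, y, z in mm, then the turn, a rotation vector about the tool's x, y, z in rad, then the opening in per cent of the stroke, from 0 (shut) to 100 (fully open). A call has 1 to 20 rows; each row is the pose to reach, as a shift and turn from the pose commanded when the call began, along the tool's axes at that moment; what a row does not reach only later rows make up. A row lasts 1/10 s, in which the tool goes at most 50 mm and 8.59 degrees, less where a joint would pass 70% of its speed; a pose out of reach is approached as far as the arm can. A call with a gripper value outside its range is refused whole. The fingers move at their own pace and stop on an object; the grip force is fixed at half the most. Time passes only in rows, so rows that repeat a pose let the fingers close. It gives the time, the measured TCP pose, the force, the opening and the grip force at its end, in the units of the state.
- status.get_obs(): the state, without advancing time (a new reading comes with each control period).
- optics.get_image(name): name is "scene" or "top" or "wrist"; returns a dict with "frame" (384x512x3 uint8, red, green, blue), "fx", "fy", "cx", "cy" (pixels), "rvec" (rotation vector, rad) and "tvec" (3), from world to camera coordinates, as OpenCV has them; the wrist camera has in their place "hand_eye" (4x4, takes a point from camera to tool coordinates, whose origin is the TCP and whose axes are the flange's). Camera axes: x right, y down, z forward; pixel columns grow to the right and rows downward; lengths in mm; the calibration is good to about 2 mm. A picture is of the moment at which its call begins: read the wrist's pose just before it. There is no depth.
- ctrl.close_job(): hands the job in; it is judged then, once.
The state is a dict: "t": time; "qpos": joint angles; "qvel": joint speeds; "joint_torque": joint torques, N m; "ee_pos": TCP position; "orientation": TCP orientation; "ft_force": force on the tool from outside, world axes, zero at the start; "moment": the same for the moment, N m; "width": finger opening in mm; "grasp_force": force on a finger pad.
Only numpy, scipy, OpenCV 4.12 (cv2) and the standard library are available. Lean on these libraries where they do the work, as an engineer would, in place of code of your own. Each camera call takes 0.05 s, during which the arm holds its last target. There are 200 camera calls.

## Working session

There is one attempt and no reset: what is moved stays moved. The work goes in short steps, Python scripts to look and compute and a shell command to move; the robot and the scene stay as the last step left them, time stands still between calls to the robot, and variables do not carry over. Pictures are saved under pics/ and viewed, at most 10 in all, crops included, and the job is handed in when it is done.

```bash
mkdir -p pics; python3 - <<'E'
from workcell import status, optics
import cv2,numpy as np
s=status.get_obs();print(s)
ims=[]
for n in("top","scene"):
    d=optics.get_image(n);cv2.imwrite(f"pics/{n}.png",d["frame"][:,:,::-1]);print({k:v for k,v in d.items() if k!="frame"})
    np.savez(f"{n}.npz",**d)
E
```

```text
{'t': 0.0, 'qpos': array([ 1.22703281e+00,  4.23807583e-01,  1.63067835e+00, -2.34636048e-05,
        1.08857866e+00, -1.89888327e-02]), 'qvel': array([-0.00054094, -0.00209537,  0.00036387,  0.00094629, -0.00124038,
       -0.00037223]), 'joint_torque': array([-2.44815337e-04, -5.44622862e+01, -2.73673064e+01,  6.43524248e-02,
        2.25731445e-02, -1.01015480e-04]), 'ee_pos': array([199.23563566, 591.85009869, 240.92700924]), 'orientation': array([-5.07859096e-01, -3.10002235e+00,  2.27990511e-03]), 'ft_force': array([-0.56112557,  0.31989912, -0.27220197]), 'moment': array([ 0.02694689, -0.00551543,  0.01431314]), 'grasp_force': 0.0, 'width': 87.97243143602068}
{'fx': 370.33641855643685, 'fy': 370.33641855643685, 'cx': 252.58061292509973, 'cy': 191.47592458936398, 'rvec': array([ 2.21600743, -1.9972235 ,  0.2135804 ]), 'tvec': array([ -18.76718551,  513.93180351, 1018.59195351])}
{'fx': 481.18741682670804, 'fy': 481.18741682670804, 'cx': 246.98125395879967, 'cy': 182.71036148687247, 'rvec': array([ 0.17563512, -2.73006724,  1.47511854]), 'tvec': array([ 517.5939946 ,   92.95458178, 1528.37472693])}
```

View pics/top.png

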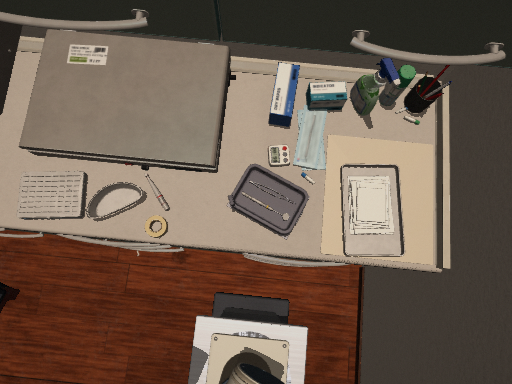

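View pics/scene.png

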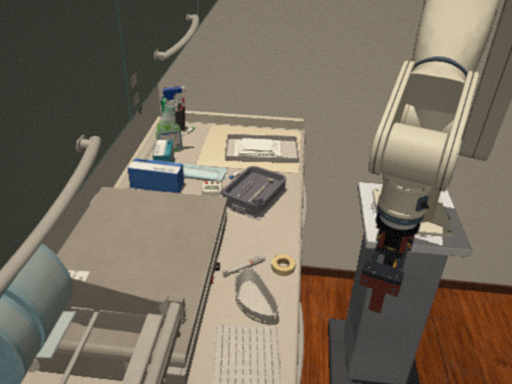

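The top view shows the dark tray and stack around (268,200), the steel tray around (372,210), and bystanders at timer (279,155), vial (307,178), tape (156,226). Next I'll measure them and find the tab.

```bash
cat > h.py <<'E'
import cv2,numpy as np
from scipy.spatial.transform import Rotation as R
def ray(d,uv,z):
    Rm=R.from_rotvec(d["rvec"]).as_matrix();c=-Rm.T@d["tvec"]
    uv=np.atleast_2d(uv).astype(float)
    v=np.c_[(uv[:,0]-d["cx"])/d["fx"],(uv[:,1]-d["cy"])/d["fy"],np.ones(len(uv))]@Rm
    return c+v*((z-c[2])/v[:,2])[:,None]
def proj(d,P):
    return cv2.projectPoints(np.float64(P).reshape(-1,1,3),np.float64(d["rvec"]),np.float64(d["tvec"]),np.array([[d["fx"],0,d["cx"]],[0,d["fy"],d["cy"]],[0,0,1.]]),None)[0][:,0]
E
python3 - <<'E'
from h import *
d=dict(np.load("top.npz"));f=d["frame"]
g=cv2.cvtColor(f,cv2.COLOR_RGB2GRAY)
m=np.zeros_like(g);m[155:245,220:318]=(g[155:245,220:318]<125)
m[:, 316:]=0; n,l,st,_=cv2.connectedComponentsWithStats(m);i=1+st[1:,4].argmax();m=np.uint8(l==i)*255
c=max(cv2.findContours(m,0,2)[0],key=cv2.contourArea)
P=ray(d,c[:,0],45)[:,:2].astype(np.float32);r=cv2.minAreaRect(P);print("stack",r,cv2.boxPoints(r))
m2=np.zeros_like(g);m2[158:262,335:410]=g[158:262,335:410]<90
c2=np.argwhere(m2)[:,::-1];P=ray(d,c2,24)[:,:2].astype(np.float32);r=cv2.minAreaRect(P);print("steel",r)
a=cv2.resize(f[150:250,215:325],None,fx=5,fy=5,interpolation=cv2.INTER_CUBIC)
cv2.imwrite("pics/a.png",a[:,:,::-1])
e=dict(np.load("scene.npz"))["frame"];b=cv2.resize(e[155:225,210:300],None,fx=7,fy=7,interpolation=cv2.INTER_CUBIC);cv2.imwrite("pics/b.png",b[:,:,::-1])
for n,uv in dict(timer=(279,155),vial=(308,178)).items(): print(n,ray(d,uv,10))
E
```

```text
stack ((495.928466796875, -10.305206298828125), (211.8973388671875, 160.0597381591797), 66.41496276855469) [[ 380.19263   -75.382965]
 [ 526.8821   -139.42442 ]
 [ 611.6643     54.772552]
 [ 464.97485   118.81401 ]]
steel ((494.04168701171875, -308.44781494140625), (287.2770080566406, 197.67079162597656), 5.47584867477417)
timer [[644.95070161 -33.81022784  10.        ]]
vial [[ 581.4647389  -128.00403438   10.        ]]
```

View pics/a.png

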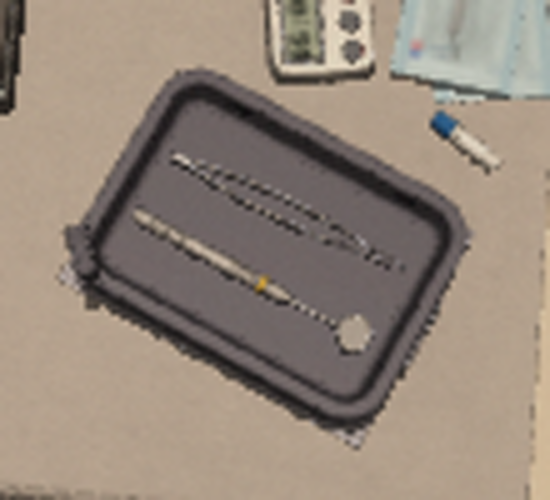

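View pics/b.png

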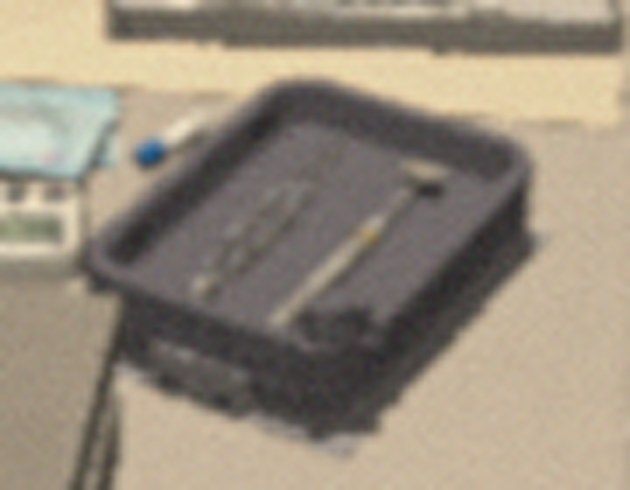

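Crop a shows the tab at top-view pixel (231.4,200.4), on the left corner, with the mirror handle end about 35 mm inside it. Crop b shows the tab at scene pixel (258.5,200). Next is a rough tab position and a move to above it.

```bash
cat >> h.py <<'E'
def plan(s,goal,yang):
    "shift and turn in tool axes to bring TCP to goal, tool vertical, tool y at world angle yang (deg, mod 180)"
    Rt=R.from_rotvec(s["orientation"]);best=None
    for a in(yang,yang+180):
        a=np.radians(a);y=np.array([np.cos(a),np.sin(a),0]);z=np.array([0,0,-1.]);x=np.cross(y,z)
        w=(Rt.inv()*R.from_matrix(np.c_[x,y,z])).as_rotvec()
        if best is None or np.linalg.norm(w)<np.linalg.norm(best):best=w
    return Rt.inv().apply(np.array(goal)-s["ee_pos"]).round(1),best.round(3)
E
python3 - <<'E'
from h import *
from workcell import status
d=dict(np.load("top.npz"));e=dict(np.load("scene.npz"))
print(ray(d,(231.4,200.4),68),ray(e,(258.6,200),73))
s=status.get_obs();print(plan(s,(470,98,200),111.4))
E
```

```text
[[478.05771856  91.48255155  68.        ]] [[475.39643836 109.13282457  73.        ]]
(array([-414.2, -381.6,   41.5]), array([-0.001, -0.001, -0.698]))
```

```bash
python3 -m inch '[[[-414,-382,42,0,0,-0.698,45],[-414,-382,42,0,0,-0.698,45],[-414,-382,42,0,0,-0.698,45],[-414,-382,42,0,0,-0.698,45],[-414,-382,42,0,0,-0.698,45],[-414,-382,42,0,0,-0.698,45],[-414,-382,42,0,0,-0.698,45],[-414,-382,42,0,0,-0.698,45],[-414,-382,42,0,0,-0.698,45],[-414,-382,42,0,0,-0.698,45],[-414,-382,42,0,0,-0.698,45],[-414,-382,42,0,0,-0.698,45],[-414,-382,42,0,0,-0.698,45],[-414,-382,42,0,0,-0.698,45],[-414,-382,42,0,0,-0.698,45],[-414,-382,42,0,0,-0.698,45],[-414,-382,42,0,0,-0.698,45],[-414,-382,42,0,0,-0.698,45],[-414,-382,42,0,0,-0.698,45],[-414,-382,42,0,0,-0.698,45]]]'
python3 - <<'E'
from h import *
from workcell import status,optics
s=status.get_obs();d=optics.get_image("wrist");print(s["ee_pos"],s["orientation"],s["qpos"],s["width"]);print(d["hand_eye"])
np.savez("w1.npz",**d,ee=s["ee_pos"],ori=s["orientation"])
cv2.imwrite("pics/w1.png",d["frame"][:,:,::-1])
E
```

```text
t: 2.1
ee_pos: [469.8, 98.4, 199.7]
orientation: [-0.583, 3.087, 0.0]
ft_force: [0.3, 0.3, 0.5]
width: 39.7
grasp_force: 0.0
[469.81501526  98.35026383 199.70527461] [-5.83259649e-01  3.08693590e+00  3.89479939e-05] [ 1.81548929e-01  2.71227277e-01  1.97774871e+00  3.20959724e-05
  8.92578704e-01 -1.76275364e+00] 39.69973005650831
[[ 6.41378154e-04 -9.55058101e-01 -2.96417970e-01  8.16876466e+01]
 [ 9.99999474e-01  8.49681631e-04 -5.73910917e-04 -8.98190124e-01]
 [ 7.99979174e-04 -2.96417446e-01  9.55058144e-01 -1.44110300e+02]
 [ 0.00000000e+00  0.00000000e+00  0.00000000e+00  1.00000000e+00]]
```

View pics/w1.png

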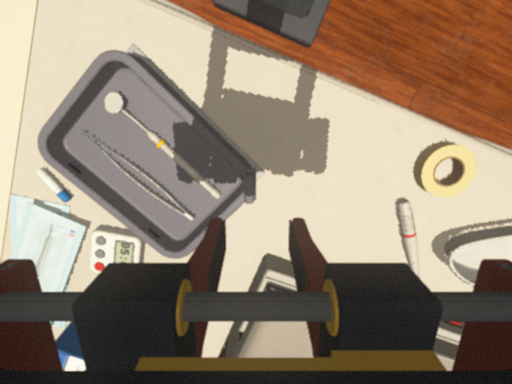

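The wrist view shows the tab at about (250,186), with its fin parallel to the fingers as wanted. I'll zoom in on it.

```bash
cat >> h.py <<'E'
def wcam(f):
    d=dict(np.load(f));H=d["hand_eye"];Rt=R.from_rotvec(d["ori"]).as_matrix()
    Rc=Rt@H[:3,:3];c=Rt@H[:3,3]+d["ee"]
    d["rvec"]=R.from_matrix(Rc.T).as_rotvec();d["tvec"]=-Rc.T@c;return d
E
python3 - <<'E'
from h import *
d=wcam("w1.npz");f=d["frame"]
cv2.imwrite("pics/c.png",cv2.resize(f[140:225,200:285],None,fx=7,fy=7,interpolation=cv2.INTER_CUBIC)[:,:,::-1])
g=cv2.cvtColor(f,cv2.COLOR_RGB2GRAY)
# tray axis from edges of the bright inside floor / rim: back long edge, far short edge (unshadowed)
h=cv2.cvtColor(f,cv2.COLOR_RGB2HSV);m=np.uint8((g<135)*255);m[:, 290:]=0;m[270:]=0
def edge(p,q):
    p,q=np.array(p,float),np.array(q,float);t=(q-p)/np.linalg.norm(q-p);n=np.array([-t[1],t[0]]);out=[]
    for k in np.linspace(0,1,25):
        b=p+k*(q-p);o=np.arange(-12,13,.5);xy=(b+o[:,None]*n).astype(np.float32)
        v=cv2.remap(cv2.GaussianBlur(g,(3,3),0),xy[:,0].copy(),xy[:,1].copy(),1)[:,0].astype(float)
        out.append(b+o[np.abs(np.gradient(v)).argmax()]*n)
    return np.array(out)
for n,a in dict(back=((60,176),(140,236)),far=((60,105),(95,70))).items():
    P=ray(d,edge(*a),47)[:,:2].astype(np.float32);L=cv2.fitLine(P,cv2.DIST_HUBER,0,.01,.01).ravel();print(n,L,np.degrees(np.arctan2(L[1],L[0])))
print(ray(d,(250,186),73))
E
```

```text
back [ 3.8470042e-01  9.2304146e-01  5.7021667e+02 -5.5356041e+01] 67.374855
far [ 9.16165650e-01 -4.00799811e-01  4.48210602e+02 -1.04522835e+02] -23.628187
[[474.83924346  91.81681767  73.        ]]
```

View pics/c.png

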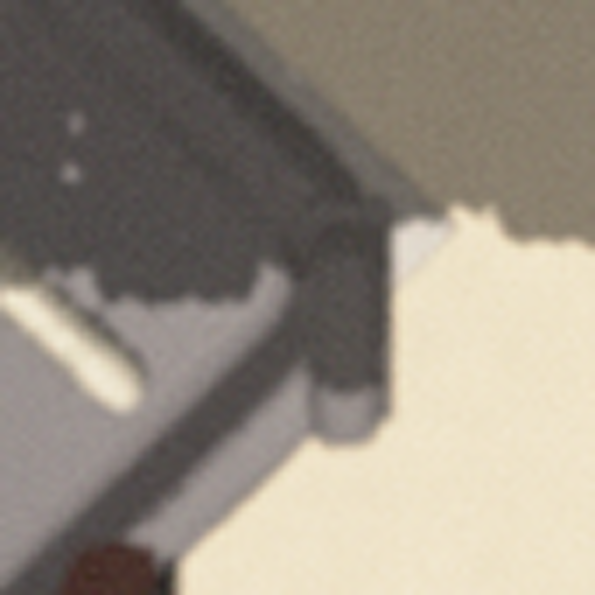

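Crop c puts the tab's top mid at wrist pixel (249.6,186.4). That gives about (475,92), which agrees with the top view.

```bash
python3 - <<'E'
from h import *
from workcell import status
print(ray(wcam("w1.npz"),(249.6,186.4),72));s=status.get_obs();print(plan(s,(475.5,92,62),111.6))
E
```

```text
[[475.67580396  91.68333041  72.        ]]
(array([ -3. ,  -7.9, 137.7]), array([ 0.   , -0.   , -0.004]))
```

```bash
python3 -m inch '[[[-3,-8,30,0,0,0,45],[-3,-8,60,0,0,0,45],[-3,-8,90,0,0,0,45],[-3,-8,110,0,0,0,45],[-3,-8,125,0,0,0,45],[-3,-8,137,0,0,0,45],[-3,-8,137,0,0,0,45],[-3,-8,137,0,0,0,25],[-3,-8,137,0,0,0,15],[-3,-8,137,0,0,0,0],[-3,-8,137,0,0,0,0],[-3,-8,137,0,0,0,0],[-3,-8,137,0,0,0,0],[-3,-8,137,0,0,0,0]]]'
python3 - <<'E'
from h import *
from workcell import status,optics
s=status.get_obs();d=optics.get_image("wrist");print(s)
cv2.imwrite("pics/w2.png",d["frame"][:,:,::-1])
E
```

```text
t: 3.55
ee_pos: [477.3, 91.7, 63.6]
orientation: [-0.584, 3.083, -0.001]
ft_force: [3.0, -5.4, 3.2]
width: 14.8
grasp_force: 27.0
{'t': 3.55, 'qpos': array([ 1.65712437e-01,  5.21171572e-01,  2.03255609e+00, -1.32826858e-03,
        5.84266748e-01, -1.77814341e+00]), 'qvel': array([-1.08937491e-03, -2.57635034e-04, -1.98376315e-04, -1.79610840e-04,
        3.71826778e-05,  8.64891446e-04]), 'joint_torque': array([  2.14598514, -44.58763003, -11.42629623,   1.24694768,
         0.97276881,   0.29497325]), 'ee_pos': array([477.25691562,  91.66875847,  63.62021873]), 'orientation': array([-5.83649992e-01,  3.08325491e+00, -1.26993948e-03]), 'ft_force': array([ 2.9591509 , -5.4108596 ,  3.21343851]), 'moment': array([-1.09421832, -0.76487167,  0.27947332]), 'grasp_force': 27.033436777128372, 'width': 14.773334350027968}
```

View pics/w2.png

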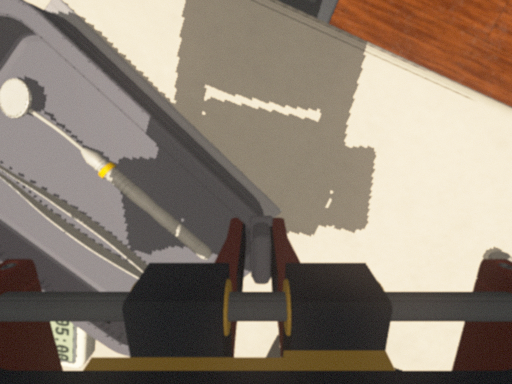

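The fingers hold the tab, but the opening is 14.8 mm, not 10, so the tips are also catching the rim. I'll open a little, rise 7 mm, centre and close again.

```bash
python3 -m inch '[[[0,0,0,0,0,0,40],[0,-1,0,0,0,0,40],[0,-2,-7,0,0,0,40],[0,-2,-7,0,0,0,20],[0,-2,-7,0,0,0,0],[0,-2,-7,0,0,0,0],[0,-2,-7,0,0,0,0],[0,-2,-7,0,0,0,0]]]'
```

```text
t: 4.4
ee_pos: [475.8, 90.3, 69.7]
orientation: [0.581, -3.086, -0.001]
ft_force: [-2.9, 4.7, 4.8]
width: 9.9
grasp_force: 37.6
```

The tab is now gripped cleanly at 9.9 mm. Next is the peel, pivoting about the far corner.

```bash
python3 -m inch '[[[0.1,-0.5,-3.9,-0.017,-0.003,0,0],[0.2,-1.1,-7.8,-0.034,-0.006,0,0],[0.3,-1.7,-11.7,-0.052,-0.009,0,0],[0.4,-2.4,-15.5,-0.069,-0.012,0,0],[0.5,-2.9,-18,-0.08,-0.014,0,0],[0.5,-2.9,-18,-0.08,-0.014,0,0],[0.5,-2.9,-18,-0.08,-0.014,0,0],[0.5,-2.9,-18,-0.08,-0.014,0,0]]]'
python3 - <<'E'
from h import *
from workcell import status,optics
ims=[]
for n,(a,b,c,e) in dict(scene=(150,220,205,300),wrist=(0,384,0,512)).items():
    f=optics.get_image(n)["frame"][a:b,c:e];ims.append(cv2.resize(f,(400,300),interpolation=cv2.INTER_CUBIC))
cv2.imwrite("pics/p.png",np.hstack(ims)[:,:,::-1])
E
```

```text
t: 5.2
ee_pos: [476.5, 87.1, 87.4]
orientation: [0.582, -3.083, -0.127]
ft_force: [-2.7, 2.9, -1.0]
width: 9.6
grasp_force: 37.4
```

View pics/p.png

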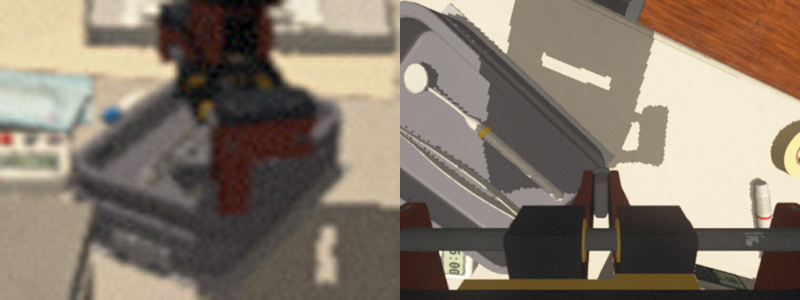

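The tab corner has risen about 17.7 mm at about 4.6° of tilt, which matches a pivot about the far corner, and the instruments still lie in the tray. I'll peel a little further, then lift and level.

```bash
python3 -m inch '[[[0.1,-0.5,-4.5,-0.02,-0.003,0,0],[0.2,-1.1,-9,-0.04,-0.006,0,0],[0.3,-1.7,-13.5,-0.058,-0.01,0,0],[0.3,-1.7,-13.5,-0.058,-0.01,0,0],[0.2,-1.2,-19,-0.05,-0.009,0,0],[0,-0.4,-27,-0.04,-0.006,0,0],[-0.2,0.6,-40,-0.01,-0.002,0,0],[-0.4,1.9,-56,0.02,0.003,0,0],[-0.6,3.3,-74,0.04,0.006,0,0],[-0.8,4.8,-92,0.06,0.01,0,0],[-1,6,-108,0.075,0.013,0,0],[-1,7,-118,0.08,0.014,0,0],[-1,7,-123,0.08,0.014,0,0],[-1,7,-123,0.08,0.014,0,0],[-1,7,-123,0.08,0.014,0,0]]]'
python3 - <<'E'
from h import *
from workcell import status,optics
ims=[]
s=status.get_obs();print(s["moment"],s["orientation"])
for n in("scene","wrist"):
    d=optics.get_image(n);f=d["frame"]
    if n=="wrist": np.savez("w3.npz",**d,ee=s["ee_pos"],ori=s["orientation"])
    else: f=f[120:255,180:360]
    ims.append(cv2.resize(f,(400,300),interpolation=cv2.INTER_CUBIC))
cv2.imwrite("pics/q.png",np.hstack(ims)[:,:,::-1])
E
```

```text
t: 6.8
ee_pos: [477.0, 84.0, 210.4]
orientation: [0.583, -3.087, 0.0]
ft_force: [-0.2, 0.5, -1.1]
width: 9.9
grasp_force: 37.1
[ 0.20347125  0.05937873 -0.05955171] [ 5.82589784e-01 -3.08652709e+00  3.64952440e-05]
```

View pics/q.png

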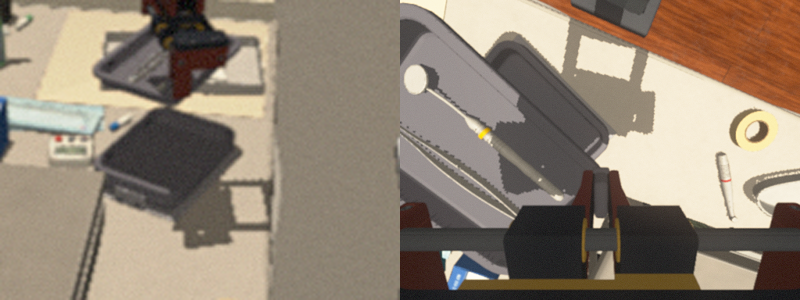

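The tray is free and level, with both instruments in it and no droop against the gripper. Now a gentle carry to over the steel tray.

```bash
python3 -m inch '[[[3,-7,0,0,0,0,0],[9,-22,0,0,0,0,0],[18,-44,0,0,0,0,0],[29,-72,0,0,0,0,0],[41,-100,0,0,0,0,0],[52,-128,0,0,0,0,0],[64,-156,0,0,0,0,0],[75,-183,0,0,0,0,0],[86,-211,0,0,0,0,0],[95,-233,0,0,0,0,0],[101,-248,0,0,0,0,0],[105,-257,0,0,0,0,0],[108,-264,0,0,0,0,0],[108,-264,0,0,0,0,0],[108,-264,0,0,0,0,0],[108,-264,0,0,0,0,0]]]'
python3 - <<'E'
from h import *
from workcell import status,optics
d=dict(np.load("top.npz"));print("steel ctr",ray(d,[(342,165),(398,165),(403,255),(344,253)],24).mean(0))
ims=[]
s=status.get_obs();print(s["moment"],s["qvel"])
for n in("top","wrist"):
    f=optics.get_image(n)["frame"]
    if n=="top": f=f[120:285,250:470]
    ims.append(cv2.resize(f,(400,300),interpolation=cv2.INTER_CUBIC))
cv2.imwrite("pics/r.png",np.hstack(ims)[:,:,::-1])
E
```

```text
t: 8.5
ee_pos: [472.9, -200.4, 210.8]
orientation: [0.584, -3.087, -0.0]
ft_force: [0.0, 0.6, -1.0]
width: 9.8
grasp_force: 37.1
steel ctr [ 505.19014704 -320.09756703   24.        ]
[0.19516825 0.02562362 0.00126414] [ 0.0030482  -0.00086014  0.00109283 -0.00170152 -0.00177713 -0.00213243]
```

View pics/r.png

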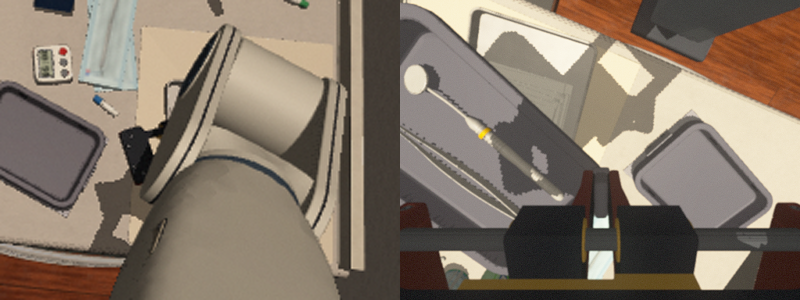

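The carry went well. The hand-picked corners put the steel tray's middle at (505,-320), so I'll make a small correction and hand in.

```bash
python3 -m inch '[[[-2,-5,0,0,0,0,0],[-4,-11,0,0,0,0,0],[-5,-14,0,0,0,0,0],[-5,-14,0,0,0,0,0],[-5,-14,0,0,0,0,0],[-5,-14,0,0,0,0,0],[-5,-14,0,0,0,0,0]]]'
python3 -c "
from workcell import ctrl
print(ctrl.close_job())"
```

```text
t: 9.3
ee_pos: [482.6, -212.2, 210.8]
orientation: [0.583, -3.087, -0.0]
ft_force: [-0.0, -0.2, -1.2]
width: 9.5
grasp_force: 37.1
the job is handed in; nothing more can be done
None
```

The set-up tray was peeled off tab corner first and is held level about 165 mm above the worktop over the steel tray's middle, with the mirror and tweezers still in it; the job is handed in, but no verdict came back.

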